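# Try out the folding stay on the cutlery chest

### The arm

A 6-joint arm with a two-finger parallel gripper is mounted at the origin on a cart in front of the work surface, level with it; the furniture and walls round the work are solid. World frame = base frame: x ahead of the robot, y to its left, z up, the work surface at z = 0. Lengths are in m, angles in rad, forces in N, time in s.
With the tool pointing down it reaches from about 0.35 to 1 m from the base axis. Payload 7.1 kg.
Tool frame: the origin (TCP) lies between the finger pads; the fingertips stand 17 mm ahead of it and the grasp point (between the pads) lies 2 mm behind it; z points along the fingers, y is the line along which they close (so a half turn about z gives the same grasp; the last joint's range is limited). The gripper opens to 85 mm and grips with 20 to 120 N. Pads are 22 mm wide; open, the fingers measure 114 mm over their backs; the gripper's body (76 mm by 85 mm) begins 54 mm behind the grasp point. The pads swing forward as they close: fully open they stand 13 mm farther back than shut.
Start: joints at [1.269, 0.423, 1.63, -0, 1.089, -0.019], TCP at [0.174, 0.6, 0.248] pointing down, gripper open.
Joint ranges: [-3, 3], [-0.9, 2.11], [0.09, 2.58], [-1.31, 4.45], [0.11, 2.69], [-2.54, 2.54]. Speed limits (rad/s): [2.39, 2.39, 3.01, 3.14, 3.14, 3.14].

### API

Orientations are given as a unit quaternion [x, y, z, w].
In Python, from plant import state, capture, camera_params, job_done gives the robot as it stands. The module is installed in compiled form; this text tells all that it offers.
- The arm moves only by the tool carry_out, never from a script. Its argument "deltas" is a list that holds one entry, the list of rows, each a list of 4 numbers: the shift along the tool's x, y, z in m, then the turn about the tool's z in rad. In form: [[[x, y, z, yaw], ...]]. A call has 1 to 8 rows; each row shifts and turns the commanded pose from where the row before left it, along the tool's axes as they then stand; what a row does not reach is not made up. A row lasts 1/12 s, in which the tool goes at most 41.7 mm and 7.16 degrees, less where a joint would pass 70% of its speed; a pose out of reach is approached as far as the arm can. A call with a gripper value outside its range is refused whole. "jaw" is the opening in per cent of the stroke, from 0 (shut) to 100 (fully open), set as the call begins (left out, the last holds). The fingers move at their own pace and stop on an object; "newtons" is the grip in N (left out, the last holds). Time passes only in rows, so rows that do not move let the fingers close. It gives the time, the measured TCP pose, the force, the opening and the grip force at its end, in the units of the state.
- state(): the state, without advancing time (a new reading comes with each control period).
- capture(name): name is "side" or "top" or "wrist"; returns the picture (480x640x3 uint8, red, green, blue); there is no depth.
- camera_params(name): a dict with "vertical_fov" (degrees; the focal length in pixels is half the picture's height over the tangent of half this angle, whatever the lens; pixels are square), "cx", "cy" (the principal point, pixels), "R" (3x3) and "t" (3): a world point X has camera coordinates R X + t. Camera axes: x right, y down, z forward; pixel columns grow to the right and rows downward; lengths in m; the calibration is good to about 2 mm. A picture is of the moment at which its call begins: read the wrist's pose just before it. camera_params takes no time and is no camera call; for the wrist camera it gives the pose at the moment of the call.
- job_done(): hands the job in; it is judged then, once.
The state is a dict: "time": time; "q": joint angles; "qd": joint speeds; "joint_torque": joint torques, N m; "tool_pos": TCP position; "ee_rot": TCP orientation; "wrist_force": force on the tool from outside, world axes, zero at the start; "ft_torque": the same for the moment, N m; "grip_width": opening from 0.0 (shut) to 1.0 (fully open); "grip_force": force on a finger pad.
Only numpy, scipy, OpenCV 4.12 (cv2) and the standard library are available. Lean on these libraries where they do the work, as an engineer would, in place of code of your own. Each camera call takes 0.05 s, during which the arm holds its last target. There are 200 camera calls.

### The job

A folding stay has just been fitted to the lid of the wooden cutlery chest: try it out. Raise the lid, which has a pull at its front, until the stay locks straight and let go, so that the stay alone holds the lid up; then break the stay's knee (pressing its release pin down does it) and let the lid go down gently until it is fully shut. Leave the mug and the tin standing where they are.

Things in the scene. Friction and masses are not known exactly. Their poses are not given: they have to be found in the camera images.
- chest: Fixed wooden cutlery chest, 170 (x) x 220 (y) x 95 mm high without lid. Origin: centre of underside; x to its back, y to its left. The lid hinges along y at x = 85, z = 95 mm. On the outside of the left (+y) wall is the folding stay: two 63 mm steel links, the lower pivoted on the wall at x = -70, z = 85, the upper on the lid 85 mm from the hinge.
- lid_pull (a point): Centre of the steel barrel pull 35 mm in front of the lid's edge, 207 mm from the hinge line and 6 mm above it when shut: a cylinder along the chest's y, diameter 20, length 36 mm, on a stem. Gripped on its end faces (fingers closing along y) it turns between the pads, so the tool can point down all the way up. Lid: 12 mm thick, 0.5 kg.
- release_pin (a point): Point on the release pin at the stay's knee, a steel rod of diameter 16 mm along the chest's y, from 9 to 90 mm off the left wall (this point: 70). It swings on 63 mm about the lower pivot: 39 mm above the worktop when shut, 126 when locked. A press down of 3 to 5 N breaks the locked knee; 40 mm lower (and 14 farther back) the lid takes over.
- lid (a joint): Lid angle, rad: 0 fully shut, grows as it is raised; 0.87 with the stay locked; the stay stops it there. The hinges are damped (0.8 N m s/rad): with the knee broken a released lid sinks shut by itself in about 3 s, folding the stay.
- knee (a joint): Knee of the stay, rad: 0 folded (lid shut), 1.94 straight, 2.08 locked just past straight against its stop. A spring in the knee draws it straight and into the lock by itself once the lid is raised above about 0.82 rad and released; below about 0.7 a released lid sinks.
- mug: Bystander: red mug with a handle, 84 x 119 x 92 mm, loose, on the worktop to the right of the chest. Origin: centre of its underside.
- tin: Bystander: food tin, diameter 75, height 58 mm, loose, on the worktop to the right of the chest. Origin: centre of its underside.

How it is judged:
On the way:
1. the lid stands open on the locked stay, with the gripper away from the pull (value of joint lid above 0.83 rad and value of joint knee above 2 rad and distance between the grasp point and lid_pull above 0.05 m), for 0.3 s.
At the end, for the whole second after the job is handed in: after it has stood open on the locked stay, the lid is shut (within 0.04 rad) and the stay folded (knee below 0.15 rad); mug and tin stand upright within 30 mm of where they were (value of joint lid below 0.04 rad and value of joint knee below 0.15 rad and distance of each of mug, tin from where it was at the start of the episode below 0.03 m and angle between each of mug, tin's own z axis and vertical below 0.17 rad); the robot touches nothing.
It fails at once if the lid is slammed (falls faster than 2 rad/s) (velocity of joint lid below -2 rad/s).
It fails at once if the mug or the tin is knocked over (angle between any of mug, tin's own z axis and vertical above 0.5 rad).
It also fails if it takes over 48 s, if anything falls off the work surface, if the arm or the gripper's body presses on something with over 40 N, if the wrist force passes 120 N, or if a joint passes its speed limit or range.

## Working session

There is one attempt and no reset: what is moved stays moved. The work goes in short steps, Python scripts to look and compute and a tool call to move; the robot and the scene stay as the last step left them, time stands still between calls to the robot, and variables do not carry over. Pictures are saved under pics/ and viewed, at most 10 in all, crops included, and the job is handed in when it is done.

Besides the shell and the picture viewer there is one more tool, called after "Request:" by a JSON object that holds its "op" and its "data", one argument or row to a line. carry_out: Moves the arm, as the interface text tells. Its arguments: {"type":"object","properties":{"deltas":{"type":"array"},"jaw":{"type":"number"},"newtons":{"type":"number"}},"required":["deltas"]}

```bash
mkdir -p pics; python3 - <<'E'
from plant import *
import cv2
s=state();print(s['time'],s['tool_pos'],s['ee_rot'],s['grip_width'])
for n in('top','side'):
    cv2.imwrite(f'pics/{n}1.png',capture(n)[:,:,::-1]);print(n,camera_params(n))
E
```

```text
0.0 [0.17422995 0.59969045 0.2475559 ] [ 1.40911271e-01  9.90021944e-01 -7.44053370e-04 -1.04882397e-04] 0.9999821472377544
top {'vertical_fov': 52.50484845065731, 'cx': 318.948113603825, 'cy': 238.38032794820904, 'R': array([[-0.09909947, -0.99507399,  0.00265499],
       [-0.97079938,  0.0960955 , -0.21980494],
       [ 0.21846705, -0.02436001, -0.97554023]]), 't': array([0.13180005, 0.56041371, 0.80342571])}
side {'vertical_fov': 56.78172471813859, 'cx': 318.3999848546537, 'cy': 236.69848475043597, 'R': array([[-0.99974187, -0.01521736,  0.01687094],
       [-0.02168484,  0.41751663, -0.9084105 ],
       [ 0.00677972, -0.90854185, -0.41773884]]), 't': array([0.53982179, 0.0472495 , 1.09028008])}
```

View pics/top1.png

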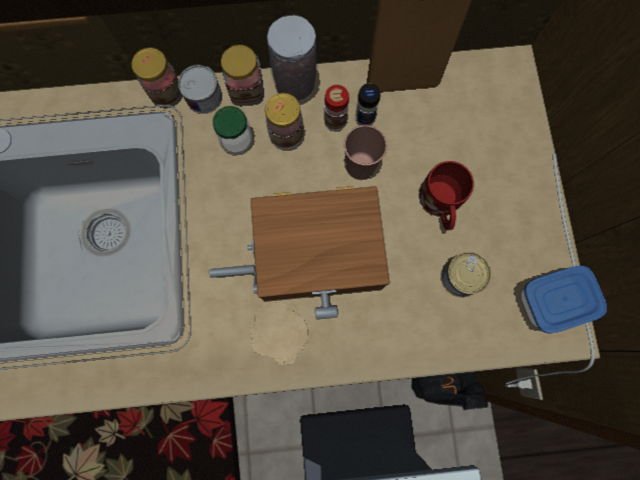

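View pics/side1.png

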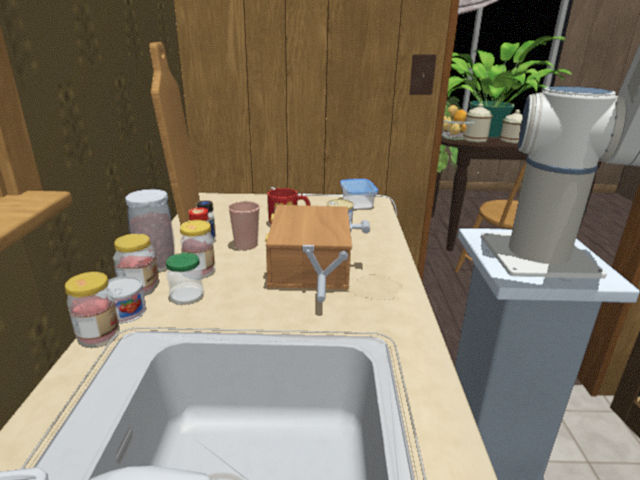

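The top picture shows the chest, with lid corners at about (251,198), (377,187), (387,284) and (259,290). The pull's barrel is at (326,312) and the pin runs (212,272)-(255,270). The side picture confirms it is shut, with the pin pointing left. The mug is at (449,190) and the tin at (468,273), both to the right.

```bash
cat > h.py <<'E'
import numpy as np, cv2
from plant import *
def ray(n,u,v,z):
    p=camera_params(n);f=240/np.tan(np.radians(p['vertical_fov']/2))
    R=p['R'];c=-R.T@p['t'];d=R.T@np.array([(u-p['cx'])/f,(v-p['cy'])/f,1])
    return c+d*(z-c[2])/d[2]
def proj(n,X):
    p=camera_params(n);f=240/np.tan(np.radians(p['vertical_fov']/2))
    x=p['R']@X+p['t'];return x[:2]/x[2]*f+[p['cx'],p['cy']]
E
python3 - <<'E'
from h import *
im=cv2.imread('pics/top1.png')[175:335,200:400];cv2.imwrite('pics/c1.png',cv2.resize(im,None,fx=4,fy=3.75 and 4,interpolation=2)[:600])
for n,u,v,z in [('BL',251,198,.107),('BR',377,187,.107),('FR',387,284,.107),('FL',259,290,.107),('pullL',316,313,.111),('pullR',337,312,.111),('pin',212,272,.039+.008)]:print(n,ray('top',u,v,z).round(4))
E
```

```text
BL [0.6428 0.1859 0.107 ]
BR [ 0.6412 -0.0318  0.107 ]
FR [ 0.4728 -0.0272  0.107 ]
FL [0.4838 0.1836 0.107 ]
pullL [0.4369 0.094  0.111 ]
pullR [0.4352 0.06   0.111 ]
pin [0.5318 0.2711 0.047 ]
```

View pics/c1.png

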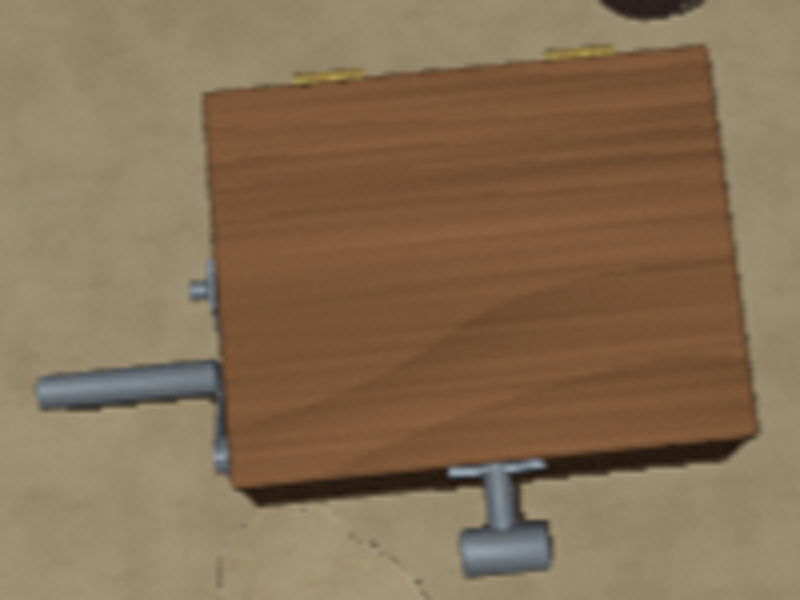

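The crop puts the lid corners at (251,198.2), (376.5,186.5), (389.2,283.5) and (258.5,296.8). The barrel is centred at (326.5,312.2), and the pin runs from its free end at (210.2,273.2) to (254.5,269.7).

```bash
python3 - <<'E'
from h import *
C=[ray('top',*p,.107) for p in[(251,198.2),(376.5,186.5),(389.2,283.5),(258.5,296.8)]]
BL,BR,FR,FL=C
for a,b in((BL,BR),(FL,FR),(FL,BL),(FR,BR)):print(np.linalg.norm(a-b).round(4), np.degrees(np.arctan2(*(b-a)[:2])).round(2))
print('center',np.mean(C,0))
P=ray('top',326.5,312.2,.101);e=ray('top',210.2,273.2,.039);b=ray('top',254.5,269.7,.039)
print('pull',P,'pin end',e,'base',b)
s=state();from scipy.spatial.transform import Rotation as Ro
print(Ro.from_quat(s['ee_rot']).as_matrix().round(3))
E
```

```text
0.217 -179.94
0.2162 179.85
0.1697 89.78
0.169 90.05
center [0.55766923 0.07729173 0.107     ]
pull [0.43721514 0.0767257  0.101     ] pin end [0.5312966  0.27609284 0.039     ] base [0.5297852  0.19643191 0.039     ]
[[-0.96   0.279 -0.   ]
 [ 0.279  0.96  -0.001]
 [ 0.    -0.001 -1.   ]]
```

Request:
{"op": "carry_out", "data": {
  "deltas": [
    [[0, 0, 0, -0.0943], [0, 0, 0, -0.0943], [0, 0, 0, -0.0943], [-0.016, -0.033, 0, 0], [-0.016, -0.033, 0, 0], [-0.016, -0.033, 0, 0], [-0.016, -0.033, 0, 0], [-0.016, -0.033, 0, 0]]
  ],
  "jaw": 100
}}

```text
time: 0.77
tool_pos: [0.2546, 0.4334, 0.2479]
ee_rot: [-0.0, 1.0, -0.0, -0.0]
wrist_force: [1.0, 0.8, 0.4]
grip_width: 0.994
grip_force: 0.0
```

Request:
{"op": "carry_out", "data": {
  "deltas": [
    [[-0.016, -0.033, 0, 0], [-0.016, -0.033, 0, 0], [-0.016, -0.033, 0, 0], [-0.016, -0.033, 0, 0], [-0.016, -0.033, 0, 0], [-0.016, -0.033, 0, 0], [-0.016, -0.033, 0, 0], [-0.016, -0.033, 0, 0]]
  ]
}}

```text
time: 1.43
tool_pos: [0.3826, 0.1694, 0.2483]
ee_rot: [-0.0, 1.0, -0.0, -0.0]
wrist_force: [1.0, 0.7, -0.0]
grip_width: 1.0
grip_force: 0.0
```

Request:
{"op": "carry_out", "data": {
  "deltas": [
    [[-0.016, -0.033, 0, 0], [-0.016, -0.033, 0, 0], [-0.016, -0.033, 0, 0], [0, 0, 0, 0], [0, 0, 0, 0]]
  ]
}}

```text
time: 1.85
tool_pos: [0.4308, 0.0706, 0.2481]
ee_rot: [0.002, 1.0, 0.0, -0.0]
wrist_force: [-0.4, 0.7, 0.2]
grip_width: 0.998
grip_force: 0.0
```

```bash
python3 - <<'E'
from h import *
p=proj('wrist',np.array([.436,.077,.101]));print(p, state()['tool_pos'])
cv2.imwrite('pics/w1.png',capture('wrist')[:,:,::-1])
E
```

```text
[323.07867078 230.29264424] [0.43077805 0.07061807 0.24809851]
```

View pics/w1.png

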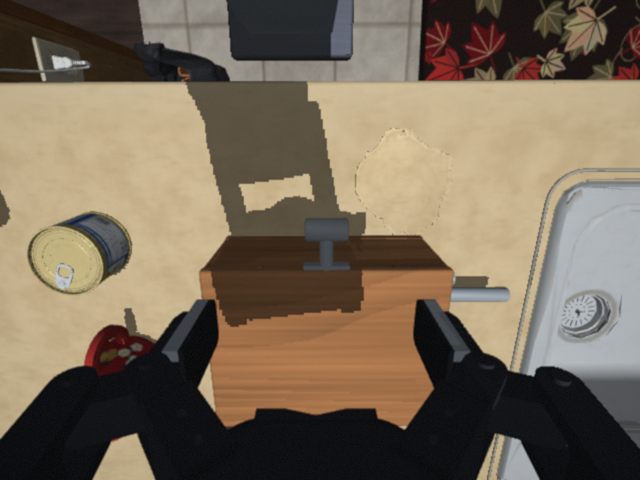

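The wrist picture has the barrel at (326.5,230) against a prediction of (323,230), so the pull is at y≈0.078. I'll descend now.

Request:
{"op": "carry_out", "data": {
  "deltas": [
    [[-0.001, 0.0075, 0.02, 0], [0, 0, 0.035, 0], [0, 0, 0.035, 0], [0, 0, 0.03, 0], [0, 0, 0.023, 0], [0, 0, 0, 0], [0, 0, 0, 0]]
  ]
}}

```text
time: 2.48
tool_pos: [0.4301, 0.0807, 0.1047]
ee_rot: [-0.001, 1.0, -0.0, -0.002]
wrist_force: [0.4, -0.6, 0.2]
grip_width: 0.998
grip_force: 0.0
```

Request:
{"op": "carry_out", "data": {
  "deltas": [
    [[0, 0, 0, 0], [0, 0, 0, 0], [0, 0, 0, 0], [0, 0, 0, 0], [0, 0, 0, 0], [0, 0, 0, 0], [0, 0, 0, 0], [0, 0, 0, 0]]
  ],
  "jaw": 0,
  "newtons": 50
}}

```text
time: 3.15
tool_pos: [0.4321, 0.0795, 0.1067]
ee_rot: [-0.0, 1.0, -0.0, 0.001]
wrist_force: [-3.0, -2.6, 11.6]
grip_width: 0.408
grip_force: 48.8
```

Request:
{"op": "carry_out", "data": {
  "deltas": [
    [[-0.0005, 0, -0.0114, 0], [-0.0014, 0, -0.0113, 0], [-0.002, 0, -0.0112, 0], [-0.0024, 0, -0.0111, 0], [-0.0031, 0, -0.011, 0], [-0.0037, 0, -0.0108, 0], [-0.0043, 0, -0.0105, 0], [-0.0049, 0, -0.0103, 0]]
  ]
}}

```text
time: 3.82
tool_pos: [0.4547, 0.0795, 0.1938]
ee_rot: [0.0, 1.0, 0.0, 0.001]
wrist_force: [6.9, -0.8, -10.7]
grip_width: 0.41
grip_force: 50.8
```

Request:
{"op": "carry_out", "data": {
  "deltas": [
    [[-0.0054, 0, -0.01, 0], [-0.006, 0, -0.0097, 0], [-0.0065, 0, -0.0094, 0], [-0.007, 0, -0.009, 0], [-0.0075, 0, -0.0086, 0], [-0.0079, 0, -0.0081, 0], [-0.0068, 0, -0.0063, 0], [-0.0071, 0, -0.0061, 0]]
  ]
}}

```text
time: 4.48
tool_pos: [0.508, 0.0795, 0.2605]
ee_rot: [0.0, 1.0, -0.0, -0.001]
wrist_force: [0.6, -1.8, -6.6]
grip_width: 0.409
grip_force: 50.6
```

Request:
{"op": "carry_out", "data": {
  "deltas": [
    [[0, 0, 0, 0], [0, 0, 0, 0], [0, 0, 0, 0], [0, 0, 0, 0]]
  ]
}}

```text
time: 4.82
tool_pos: [0.5078, 0.0795, 0.2601]
ee_rot: [-0.0, 1.0, -0.0, 0.0]
wrist_force: [0.2, -4.5, 0.3]
grip_width: 0.404
grip_force: 51.2
```

```bash
python3 - <<'E'
from h import *
print(state()['tool_pos'],state()['wrist_force'])
im=capture('side')[:,:,::-1];cv2.imwrite('pics/s2.png',cv2.resize(im[80:320,200:440],(600,600),interpolation=2))
E
```

```text
[0.50782014 0.07949348 0.26014501] [ 0.15130188 -4.45228573  0.31128637]
```

View pics/s2.png

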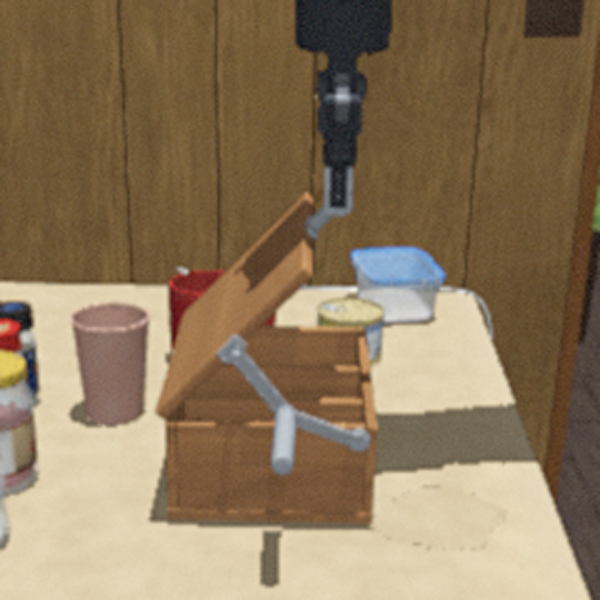

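The lid is up, but the knee at (285,415) still sags below the line from (233,348) to (360,440). It is not locked yet, so I'll raise the lid a little more.

Request:
{"op": "carry_out", "data": {
  "deltas": [
    [[-0.0015, 0, -0.0013, 0], [-0.0015, 0, -0.0013, 0], [0, 0, 0, 0], [0, 0, 0, 0], [0, 0, 0, 0], [0, 0, 0, 0]]
  ]
}}

```text
time: 5.37
tool_pos: [0.5107, 0.0795, 0.2626]
ee_rot: [-0.0, 1.0, -0.0, -0.0]
wrist_force: [-0.8, -5.6, -1.6]
grip_width: 0.402
grip_force: 51.1
```

```bash
python3 - <<'E'
from h import *
print(state()['tool_pos'],state()['wrist_force'])
im=capture('side')[:,:,::-1];cv2.imwrite('pics/s3.png',cv2.resize(im[200:290,250:370],(800,600),interpolation=2))
E
```

```text
[0.51066416 0.07954364 0.26258744] [-0.78730234 -5.61481249 -1.59972249]
```

View pics/s3.png

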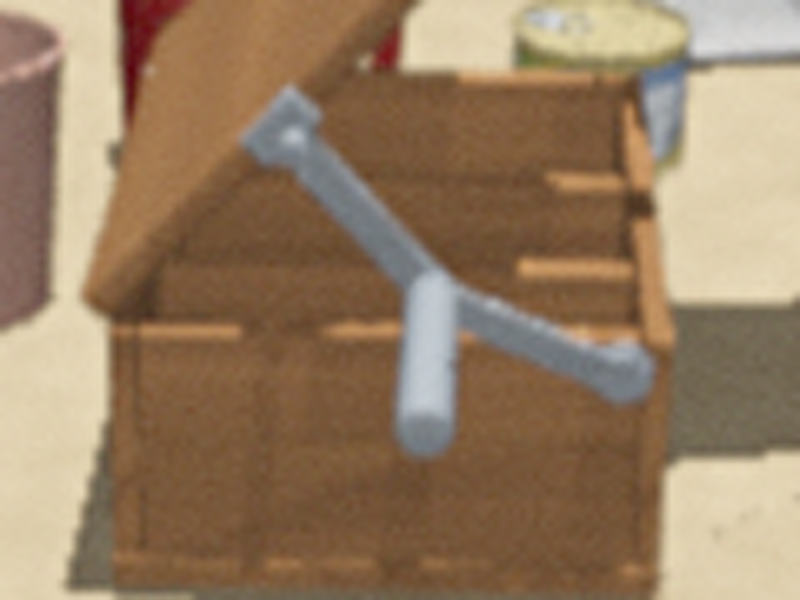

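The knee at (430,285) is higher, with a smaller kink, but still below the line from (292,135) to (620,370). I'll lift further.

Request:
{"op": "carry_out", "data": {
  "deltas": [
    [[-0.0015, 0, -0.0013, 0], [-0.0015, 0, -0.0013, 0], [-0.0015, 0, -0.0013, 0], [0, 0, 0, 0], [0, 0, 0, 0], [0, 0, 0, 0], [0, 0, 0, 0], [0, 0, 0, 0]]
  ]
}}

```text
time: 6.08
tool_pos: [0.5163, 0.0795, 0.2669]
ee_rot: [-0.0, 1.0, -0.0, 0.001]
wrist_force: [2.8, -5.1, -2.2]
grip_width: 0.403
grip_force: 51.7
```

```bash
python3 - <<'E'
from h import *
print(state()['tool_pos'],state()['wrist_force'])
im=capture('side')[:,:,::-1];cv2.imwrite('pics/s4.png',cv2.resize(im[200:290,250:370],(800,600),interpolation=2))
E
```

```text
[0.51632612 0.07953612 0.26685357] [ 2.81288112 -5.08993051 -2.24788964]
```

View pics/s4.png

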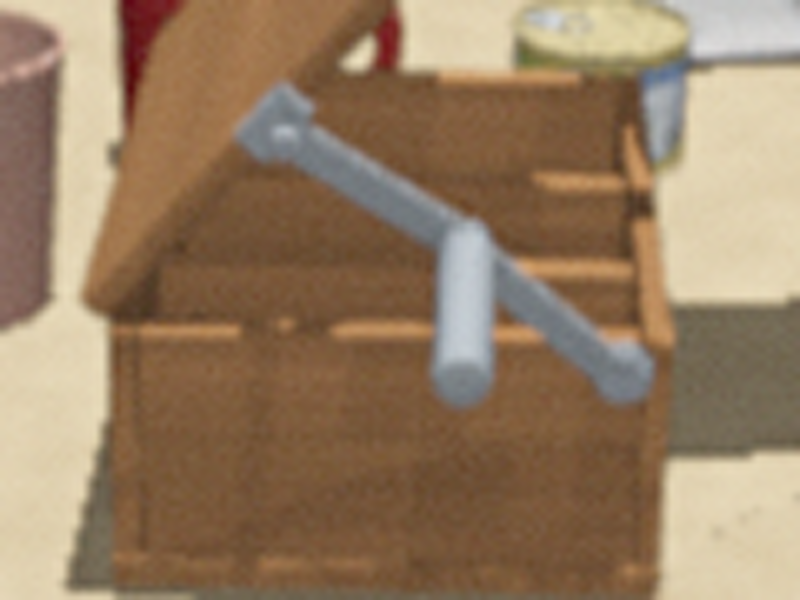

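The knee at (465,235) is now above the line from (285,133) to (622,370), so the stay has snapped over and locked. I'll release and back off forward and up.

Request:
{"op": "carry_out", "data": {
  "deltas": [
    [[0, 0, 0, 0], [0, 0, 0, 0], [0, 0, 0, 0], [0, 0, 0, 0], [0, 0, 0, 0], [0, 0, 0, 0]]
  ],
  "jaw": 100
}}

```text
time: 6.63
tool_pos: [0.5155, 0.0799, 0.2667]
ee_rot: [-0.0, 1.0, 0.0, 0.0]
wrist_force: [0.7, -0.1, 0.6]
grip_width: 0.999
grip_force: 0.0
```

Request:
{"op": "carry_out", "data": {
  "deltas": [
    [[0.01, 0, -0.02, 0], [0.015, 0, -0.03, 0], [0.015, 0, -0.03, 0], [0.01, 0, -0.02, 0], [0, 0, 0, 0], [0, 0, 0, 0], [0, 0, 0, 0], [0, 0, 0, 0]]
  ]
}}

```text
time: 7.3
tool_pos: [0.4652, 0.0797, 0.3653]
ee_rot: [-0.0, 1.0, -0.0, -0.001]
wrist_force: [-0.0, -0.4, -0.1]
grip_width: 1.0
grip_force: 0.0
```

```bash
python3 - <<'E'
from h import *
print(state()['tool_pos'],state()['wrist_force'])
im=capture('side')[:,:,::-1];cv2.imwrite('pics/s5.png',cv2.resize(im[140:320,200:440],(800,600),interpolation=2))
X=np.array([.536,.277,.126]);p=proj('side',X);print(p,(p-[200,140])*800/240)
E
```

```text
[0.46515358 0.07965036 0.36528909] [-0.01794663 -0.44795022 -0.10968222]
[319.45196259 257.40359735] [398.17320862 391.34532449]
```

View pics/s5.png

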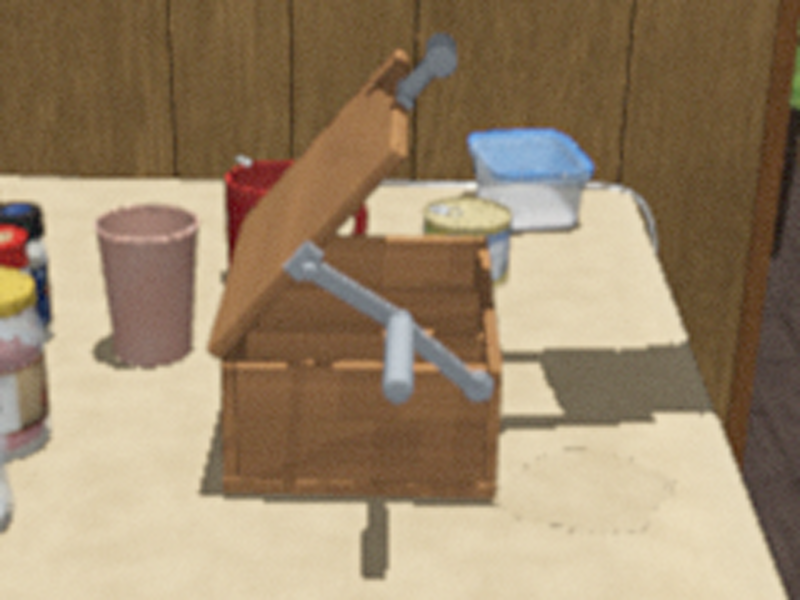

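The stay alone holds the lid. The pin's free end appears at (398,388), against (398,391) predicted, so its geometry is confirmed. I'll close the fingers and go above the pin.

Request:
{"op": "carry_out", "data": {
  "deltas": [
    [[-0.014, 0.0356, 0, 0], [-0.014, 0.0356, 0, 0], [-0.014, 0.0356, 0, 0], [-0.014, 0.0356, 0, 0], [-0.014, 0.0356, 0, 0], [-0.001, 0, 0, 0], [0, 0, 0, 0], [0, 0, 0, 0]]
  ],
  "jaw": 0,
  "newtons": 20
}}

```text
time: 8.02
tool_pos: [0.536, 0.2574, 0.365]
ee_rot: [-0.0, 1.0, -0.001, -0.001]
wrist_force: [0.1, 0.1, -0.3]
grip_width: 0.001
grip_force: 0.0
```

Request:
{"op": "carry_out", "data": {
  "deltas": [
    [[0, 0, 0.038, 0], [0, 0, 0.038, 0], [0, 0, 0.038, 0], [0, 0, 0.038, 0], [0, 0, 0.038, 0], [0, 0, 0.01, 0], [0, 0, 0, 0], [0, 0, 0, 0]]
  ]
}}

```text
time: 8.68
tool_pos: [0.5369, 0.2572, 0.1676]
ee_rot: [0.0, 1.0, 0.0, 0.0]
wrist_force: [0.7, -0.4, 0.6]
grip_width: 0.001
grip_force: 0.0
```

Request:
{"op": "carry_out", "data": {
  "deltas": [
    [[0, 0, 0.008, 0], [0, 0, 0.007, 0], [-0.001, 0, 0.005, 0], [-0.0015, 0, 0.005, 0], [-0.002, 0, 0.005, 0], [-0.002, 0, 0.005, 0], [-0.002, 0, 0.005, 0], [0, 0, 0, 0]]
  ]
}}

```text
time: 9.35
tool_pos: [0.545, 0.2576, 0.1261]
ee_rot: [0.0, 1.0, -0.0, -0.0]
wrist_force: [-1.5, 0.1, -0.3]
grip_width: -0.003
grip_force: 0.0
```

Request:
{"op": "carry_out", "data": {
  "deltas": [
    [[-0.002, 0, 0.005, 0], [-0.0015, 0, 0.005, 0], [-0.0015, 0, 0.005, 0], [-0.001, 0, 0.005, 0], [0, 0, 0.004, 0], [0, 0, 0, 0], [0, 0, 0, 0], [0, 0, 0, 0]]
  ]
}}

```text
time: 10.02
tool_pos: [0.551, 0.2577, 0.1024]
ee_rot: [-0.0, 1.0, -0.0, -0.0]
wrist_force: [0.6, 0.2, -0.2]
grip_width: 0.002
grip_force: 0.0
```

Request:
{"op": "carry_out", "data": {
  "deltas": [
    [[0, 0, 0, 0], [0, 0, 0, 0], [0, 0, 0, 0], [0, 0, 0, 0]]
  ]
}}

```text
time: 10.35
tool_pos: [0.551, 0.2577, 0.1028]
ee_rot: [-0.0, 1.0, 0.0, 0.0]
wrist_force: [0.3, -0.5, -0.6]
grip_width: 0.004
grip_force: 0.0
```

```bash
python3 - <<'E'
from h import *
print(state()['tool_pos'],state()['wrist_force'])
im=capture('side')[:,:,::-1];cv2.imwrite('pics/s6.png',cv2.resize(im[140:320,200:440],(800,600),interpolation=2))
E
```

```text
[0.55102439 0.25773043 0.10280029] [ 0.29335584 -0.47988171 -0.5660514 ]
```

View pics/s6.png

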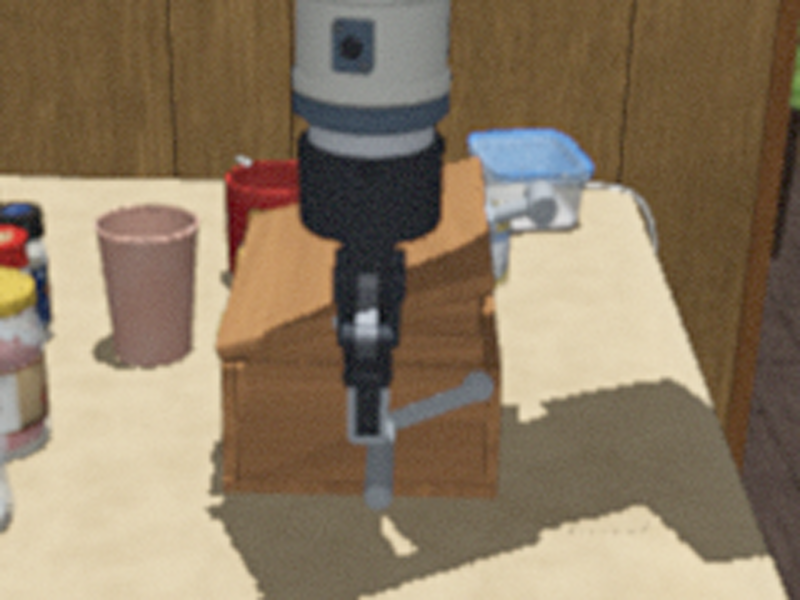

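The knee is broken, with the pin down at about (378,490), and the lid is sinking. I'll retreat up and to the left and let it close.

Request:
{"op": "carry_out", "data": {
  "deltas": [
    [[0, 0, -0.03, 0], [0, 0.01, -0.035, 0], [0, 0.015, -0.035, 0], [0, 0.015, -0.035, 0], [0.02, 0.015, -0.02, 0], [0.03, 0.02, 0, 0], [0.03, 0.02, 0, 0], [0, 0, 0, 0]]
  ]
}}

```text
time: 11.07
tool_pos: [0.4666, 0.3551, 0.2582]
ee_rot: [-0.002, 1.0, 0.0, -0.001]
wrist_force: [0.0, -0.1, 0.1]
grip_width: -0.004
grip_force: 0.0
```

Request:
{"op": "carry_out", "data": {
  "deltas": [
    [[0, 0, 0, 0], [0, 0, 0, 0], [0, 0, 0, 0], [0, 0, 0, 0], [0, 0, 0, 0], [0, 0, 0, 0], [0, 0, 0, 0], [0, 0, 0, 0]]
  ]
}}

```text
time: 11.73
tool_pos: [0.4711, 0.3525, 0.2575]
ee_rot: [0.0, 1.0, -0.0, -0.0]
wrist_force: [0.7, -0.1, -0.2]
grip_width: 0.002
grip_force: 0.0
```

Request:
{"op": "carry_out", "data": {
  "deltas": [
    [[0, 0, 0, 0], [0, 0, 0, 0], [0, 0, 0, 0], [0, 0, 0, 0], [0, 0, 0, 0], [0, 0, 0, 0], [0, 0, 0, 0], [0, 0, 0, 0]]
  ]
}}

```text
time: 12.4
tool_pos: [0.4709, 0.3527, 0.2576]
ee_rot: [-0.0, 1.0, -0.0, -0.0]
wrist_force: [0.3, 0.4, 0.3]
grip_width: 0.001
grip_force: 0.0
```

Request:
{"op": "carry_out", "data": {
  "deltas": [
    [[0, 0, 0, 0], [0, 0, 0, 0], [0, 0, 0, 0], [0, 0, 0, 0], [0, 0, 0, 0], [0, 0, 0, 0], [0, 0, 0, 0], [0, 0, 0, 0]]
  ]
}}

```text
time: 13.07
tool_pos: [0.4709, 0.3527, 0.2576]
ee_rot: [-0.0, 1.0, -0.0, -0.0]
wrist_force: [-0.9, -0.0, 1.0]
grip_width: 0.001
grip_force: 0.0
```

Request:
{"op": "carry_out", "data": {
  "deltas": [
    [[0, 0, 0, 0], [0, 0, 0, 0], [0, 0, 0, 0], [0, 0, 0, 0], [0, 0, 0, 0], [0, 0, 0, 0], [0, 0, 0, 0], [0, 0, 0, 0]]
  ]
}}

```text
time: 13.73
tool_pos: [0.4709, 0.3527, 0.2576]
ee_rot: [-0.0, 1.0, -0.0, -0.0]
wrist_force: [-0.2, -0.3, -0.1]
grip_width: 0.0
grip_force: 0.0
```

```bash
python3 - <<'E'
from h import *
print(state()['tool_pos'],state()['wrist_force'])
a=capture('side')[:,:,::-1];b=capture('top')[:,:,::-1]
# compare with start pictures: side lid/pin/pull area, top mug and tin
a0=cv2.imread('pics/side1.png');b0=cv2.imread('pics/top1.png')
r=lambda x,y:np.abs(x.astype(float)-y).mean().round(2)
print(r(a[200:310,260:380],a0[200:310,260:380]),r(b[150:310,410:500],b0[150:310,410:500]))
cv2.imwrite('pics/fin.png',np.hstack([cv2.resize(a[140:320,200:440],(400,300)),cv2.resize(b[120:360,200:520],(400,300))]))
E
```

```text
[0.47090841 0.35268021 0.25760388] [-0.1983609  -0.313981   -0.06105137]
10.8 10.02
```

View pics/fin.png

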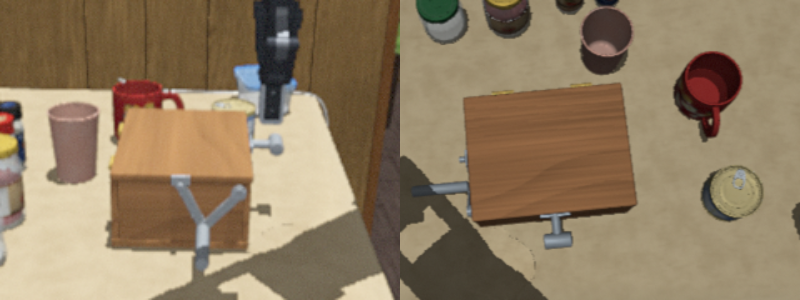

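The lid is shut. In full-frame pixels the pull is at (326.4,312) and the pin end at (210.4,273), both as at the start, and the mug and tin have not moved. I'll settle briefly, then hand in.

Request:
{"op": "carry_out", "data": {
  "deltas": [
    [[0, 0, 0, 0], [0, 0, 0, 0], [0, 0, 0, 0], [0, 0, 0, 0], [0, 0, 0, 0], [0, 0, 0, 0], [0, 0, 0, 0], [0, 0, 0, 0]]
  ]
}}

```text
time: 14.5
tool_pos: [0.4709, 0.3527, 0.2576]
ee_rot: [-0.0, 1.0, 0.0, 0.0]
wrist_force: [0.6, -0.3, 0.1]
grip_width: -0.0
grip_force: 0.0
```

```bash
python3 -c "
from plant import *
print(job_done())"
```

```text
the job is handed in; nothing more can be done
None
```

The lid was raised until the stay locked and held it alone, then the knee was broken with the release pin and the lid sank shut; in the last pictures the mug and tin stood where they were, and the job was handed in at about 14.5 s (no verdict was returned).

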